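# Hold the polishing hood's sprung visor at its working mark

## Task

A ring has dropped inside the polishing hood and a colleague will reach in for it. First, with the visor still shut, pull the catch tray under the hood out to its stop, then lift the sprung visor until the orange pointer stands in the green band of the dial and finish while still holding it there with the gripper, as it snaps shut when let go. Do not let the pointer go up into the red, leave the tray fully out, and leave the ring and the other things on the bench where they are.

Things in the scene. Friction and masses are not known exactly. Their poses are not given: they have to be found in the camera images.
- hood: White steel polishing hood, fixed: 380 mm deep (own x), 300 wide (own y), 248 tall. Origin: centre of its underside; own -x is its front, z up. The front 120 mm is a low apron 70 mm high; behind it side walls rise from 122 to 243 mm under the sloping visor. Outside the right (own -y) wall an orange pointer sweeps forward over a dial as the visor rises: black, green with white middle line, black, red.
- tray (a joint): Aluminium catch tray (215 x 250 x 45 mm) in the hood's base with a steel front; slides out along the hood's own -x. Value in m: 0 shut, 0.11 at its stop. May start up to 30 mm open. Needs about 2 N to move and stays where it is left.
- tray_handle (a point): Middle of the tray's black bar handle: round bar 10 mm thick, 100 mm long, along the hood's own y, 42 mm above the bench, 40 mm in front of the tray's front (35 mm clear behind it). With the tray shut at (-0.246, 0, 0.042) in the hood's frame; moves along the hood's -x with the tray.
- visor (a joint): Clear visor (250 mm from hinge to lower edge, 284 wide, about 0.35 kg) on a spring hinge along the hood's own y through (0.14, 0, 0.245) in its frame. Value in rad: 0 shut (sloping 0.506 rad down to the front), grows as the lower edge rises, stop 1.2. Green band 0.52 to 0.68, white line 0.60, red from 0.80. Shuts itself when let go; lifting at its handle takes 4 N near shut, 6 N in the green.
- visor_handle (a point): Middle of the visor's black bar handle: round bar 12 mm thick, 100 mm long, along the hood's own y, 25 mm beyond the visor's lower edge and 30 mm out from the hinge plane (275 mm from the hinge along the visor); some 25 mm free all round. In the hood's frame: shut (-0.115, 0, 0.138), at the white line (-0.131, 0, 0.301). The bar turns with the visor.
- ring: Gold ring, 23 mm outside diameter, 6 mm high, lying on the floor of the hood under the visor (floor 70 mm above the bench). Origin: centre of its underside. To be left alone.
- bur_box: Open clear plastic box of brushes and mops, 105 x 85 x 40 mm, on the bench. Origin: centre of its underside. To be left alone.
- caliper: Digital caliper lying on the bench, 190 mm long (own x), 80 mm across the jaws, 12 mm high. Origin: centre of its underside. To be left alone.
- bur_rack: White round rack of burs, 110 mm in diameter, 100 mm tall with the burs. Origin: centre of its underside. To be left alone.

How it is judged:
By the outcome, as a careful person would: the job done as asked, in the order asked, and still so for the second after the job is handed in, while the arm keeps its last pose, push and grip.
It also fails if it takes over 61 s, if anything falls off the work surface, if the arm or the gripper's body presses on something with over 40 N, if the wrist force passes 120 N, or if a joint passes its speed limit or range.

## Robot

A 6-joint arm with a two-finger parallel gripper is mounted at the origin on the work surface. World frame = base frame: x ahead of the robot, y to its left, z up, the work surface at z = 0. Lengths are in m, angles in rad, forces in N, time in s.
With the tool pointing down it reaches from about 0.35 to 0.975 m from the base axis. Payload 4.9 kg.
Tool frame: the origin (TCP) lies midway between the tips of the shut fingers; the grasp point (between the pads) lies 19 mm behind it; y points along the fingers, z is the direction in which the jaws open and shut, and the axes are right-handed (so a half turn about y gives the same grasp; the last joint's range is limited). The gripper opens to 85 mm and grips with 20 to 120 N. Pads are 22 mm wide; open, the fingers measure 114 mm over their backs; the gripper's body (76 mm by 85 mm) begins 54 mm behind the grasp point. The pads swing forward as they close: fully open they stand 13 mm farther back than shut.
Start: joints at [1.109, 0.053, 1.613, -0, 1.476, -0.119], TCP at [0.21, 0.589, 0.231] pointing down, gripper open.
Joint ranges: [-3.01, 3.01], [-1.01, 2.22], [0.06, 2.58], [-1.02, 4.17], [0.09, 2.62], [-3.14, 3.14]. Speed limits (rad/s): [2.57, 2.57, 3.14, 3.14, 3.14, 3.14].

## Interface

Orientations are given as a unit quaternion [w, x, y, z].
In Python, from plant import * gives the robot as it stands.
- The arm moves only by the shell command python3 -m crank 'ROWS'. ROWS is JSON, a list that holds one entry, the list of rows, each a list of 5 numbers: the gripper command: -1 is shut, 1 is fully open, values between are in proportion, then the shift along the tool's x, y, z in cm, then the turn about the tool's y in degrees. In form: [[[jaw, dx, dy, dz, twist], ...]]. A call has 1 to 8 rows; each row shifts and turns the commanded pose from where the row before left it, along the tool's axes as they then stand; what a row does not reach is not made up. A row lasts 1/8 s, in which the tool goes at most 62.5 mm and 10.7 degrees, less where a joint would pass 70% of its speed; a pose out of reach is approached as far as the arm can. A call with a gripper value outside its range is refused whole. The fingers move at their own pace and stop on an object; the grip force is fixed at half the most. Time passes only in rows, so rows that do not move let the fingers close. It gives the time, the measured TCP pose, the force and the opening at its end, in the units of the state.
- state(): the state, without advancing time (a new reading comes with each control period).
- grab_frame(name): name is "scene" or "side" or "wrist"; returns a dict with "frame" (480x640x3 uint8, red, green, blue), "fx", "fy", "cx", "cy" (pixels), "D" ([k1, k2, p1, p2, k3] as OpenCV has them; the pictures are not rectified), "pose" (4x4, takes a point from camera to world coordinates). Camera axes: x right, y up, looking along -z (the intrinsics and any distortion apply to the point x, -y, -z); pixel columns grow to the right and rows downward; lengths in m; the calibration is good to about 2 mm. A picture is of the moment at which its call begins. There is no depth.
- job_done(): hands the job in, once; it reports no verdict.
The state is a dict: "time": time; "joint_pos": joint angles; "joint_vel": joint speeds; "joint_efforts": joint torques, N m; "tool_pos": TCP position; "tool_rot": TCP orientation; "contact_force": force on the tool from outside, world axes, zero at the start; "ft_torque": the same for the moment, N m; "gripper_width": opening from 0.0 (shut) to 1.0 (fully open).
Only numpy, scipy, OpenCV 4.12 (cv2) and the standard library are available. Lean on these libraries where they do the work, as an engineer would, in place of code of your own. Each camera call takes 0.05 s, during which the arm holds its last target.

## Working session

There is one attempt and no reset: what is moved stays moved. The work goes in short steps, Python scripts to look and compute and a shell command to move; the robot and the scene stay as the last step left them, time stands still between calls to the robot, and variables do not carry over. Pictures are saved under pics/ and viewed, and the job is handed in when it is done.

```bash
ls; mkdir -p pics
python3 - <<'E'
from plant import *
import cv2, numpy as np
s=state(); print({k:np.round(v,3).tolist() for k,v in s.items()})
for n in ["scene","side","wrist"]:
    f=grab_frame(n); cv2.imwrite(f"pics/{n}0.png",f["frame"][:,:,::-1]); np.savez(f"pics/{n}0.npz",**f)
    print(n,f["fx"],f["fy"],f["cx"],f["cy"],f["D"],np.round(f["pose"],3).tolist())
E
```

```text
pics
{'time': 0.0, 'joint_pos': [1.109, 0.053, 1.614, 0.0, 1.476, -0.119], 'joint_vel': [-0.0, -0.002, 0.002, -0.002, 0.001, -0.0], 'joint_efforts': [0.001, -39.37, -37.017, -0.0, 0.007, 0.0], 'tool_pos': [0.21, 0.588, 0.23], 'tool_rot': [-0.696, 0.697, -0.121, 0.12], 'contact_force': [0.636, -0.965, 0.084], 'ft_torque': [-0.025, -0.004, 0.012], 'gripper_width': 1.001}
scene 494.6522700355972 494.6522700355972 321.46220606609205 235.07532095912438 [-0.01976037  0.          0.          0.          0.        ] [[-0.722, -0.442, 0.533, 1.209], [0.692, -0.453, 0.562, 0.693], [-0.007, 0.774, 0.633, 0.891], [0.0, 0.0, 0.0, 1.0]]
side 555.2258212552522 555.2258212552522 319.22304447069246 243.58506655473957 [-0.13463375  0.          0.          0.          0.        ] [[0.846, 0.278, -0.455, 0.024], [-0.533, 0.436, -0.725, -0.827], [-0.003, 0.856, 0.516, 0.8], [0.0, 0.0, 0.0, 1.0]]
wrist 331.04849382006836 331.04849382006836 324.75665755541723 240.5091980113959 [-0.04885548  0.          0.          0.          0.        ] [[0.336, -0.901, -0.276, 0.139], [0.942, 0.321, 0.1, 0.613], [-0.001, -0.293, 0.956, 0.372], [0.0, 0.0, 0.0, 1.0]]
```

View pics/scene0.png

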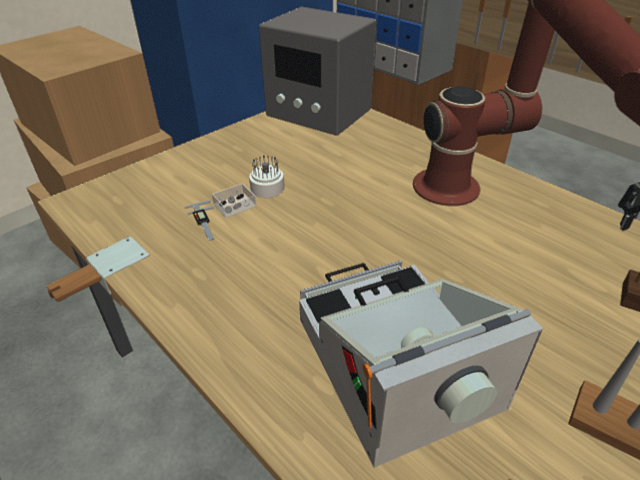

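View pics/side0.png

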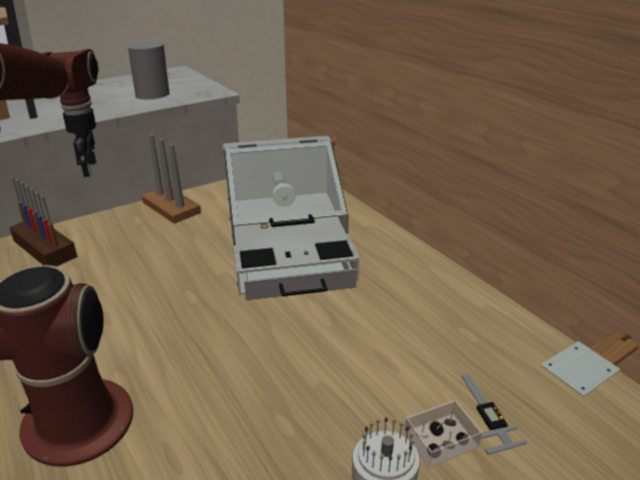

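View pics/wrist0.png

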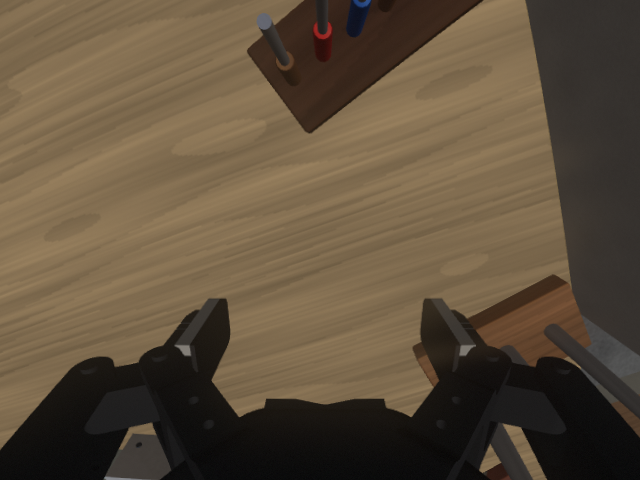

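The scene view shows the hood at about (430,370) with the pointer on its left in the image. The side view shows the visor handle near (291,221) and the tray handle near (303,287). The tray is slightly open. I'll zoom in next.

Run:
```python
import cv2
a=cv2.imread("pics/scene0.png")[250:470,290:550]; cv2.imwrite("pics/sc_z.png",cv2.resize(a,None,fx=3,fy=2.7,interpolation=cv2.INTER_CUBIC)[:600])
a=cv2.imread("pics/side0.png")[130:310,210:370]; cv2.imwrite("pics/si_z.png",cv2.resize(a,None,fx=3.3,fy=3.3,interpolation=cv2.INTER_CUBIC))
```

```text
(no output)
```

View pics/sc_z.png

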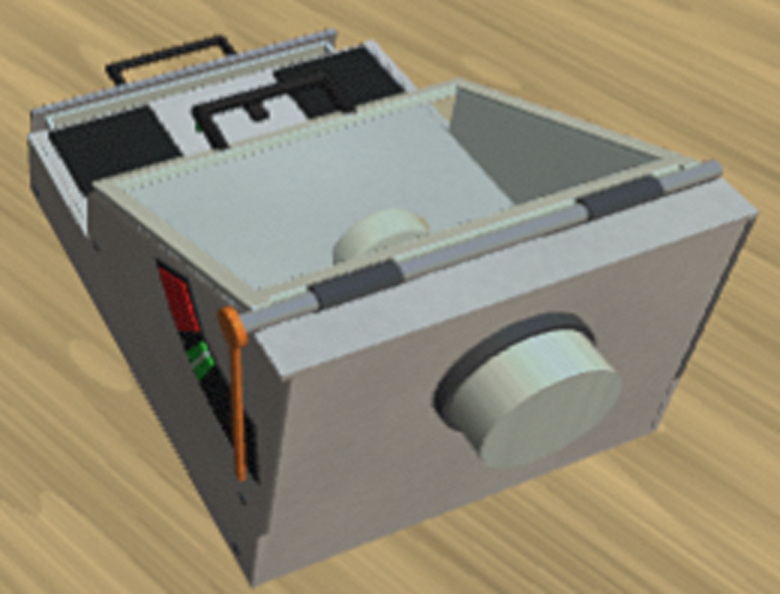

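View pics/si_z.png

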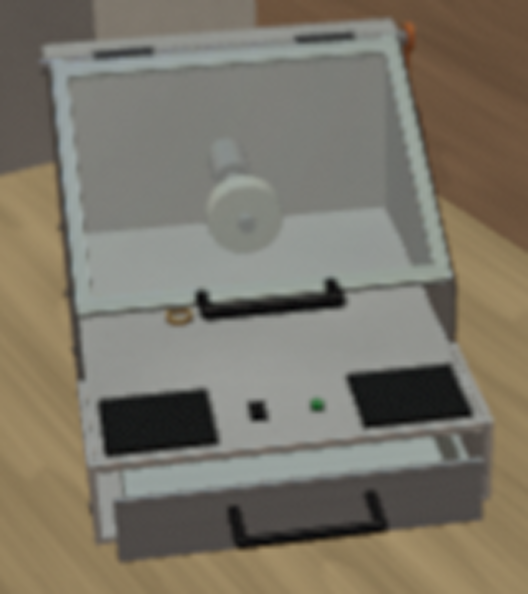

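```bash
cat > h.py <<'E'
import numpy as np, cv2
from scipy.optimize import least_squares
from scipy.spatial.transform import Rotation as R
def proj(f,P):
    T=np.linalg.inv(f["pose"]); p=(T[:3,:3]@np.atleast_2d(P).T).T+T[:3,3]
    p=p*[1,-1,-1]
    K=np.array([[f["fx"],0,f["cx"]],[0,f["fy"],f["cy"]],[0,0,1.]])
    return cv2.projectPoints(p,np.zeros(3),np.zeros(3),K,np.asarray(f["D"],float))[0][:,0]
def hood(q,P):
    P=np.atleast_2d(P); c,s=np.cos(q[2]),np.sin(q[2])
    return np.c_[q[0]+c*P[:,0]-s*P[:,1],q[1]+s*P[:,0]+c*P[:,1],P[:,2]]
def vis(th,y,r=.275,o=.03):
    a=.506-th
    return [.14-r*np.cos(a)-o*np.sin(a),y,.245-r*np.sin(a)+o*np.cos(a)]
E
python3 - <<'E'
from h import *
print(vis(0,0),vis(.6,0))
sc=dict(np.load("pics/scene0.npz")); si=dict(np.load("pics/side0.npz"))
def pts(t):
    return [[(-.246-t,-.05,.042),(-.246-t,.05,.042),vis(0,-.05),vis(0,.05),(.19,-.15,0),(.19,.15,0)],
     [(-.246-t,.05,.042),(-.246-t,-.05,.042),vis(0,.05),vis(0,-.05),(-.19,.15,.07),(-.19,-.15,.07),(-.19,.15,0)]]
o1=np.array([[326.7,276.7],[365,265.6],[356.7,290],[397.3,280.4],[374.3,466.7],[508.3,409.3]])
o2=np.array([[282.7,293.9],[325.8,289.7],[272.7,223.9],[313,220],[237.3,270.9],[359.1,259.7],[241.2,293.6]])
def res(q):
    a,b=pts(q[3]); return np.r_[(proj(sc,hood(q,a))-o1).ravel(),(proj(si,hood(q,b))-o2).ravel()]
best=min((least_squares(res,[.75,.1,y,.02],loss="soft_l1",x_scale=[.1,.1,.1,.01]) for y in np.arange(-3,3,.5)),key=lambda r:r.cost)
q=best.x; print(q,best.cost); print(np.round(res(q).reshape(-1,2),1).tolist())
np.save("q.npy",q)
print("tray handle",hood(q,(-.246-q[3],0,.042)),"visor",hood(q,vis(0,0)),hood(q,vis(.6,0)))
E
```

```text
[np.float64(-0.11508028428927532), 0, np.float64(0.13795305437845273)] [np.float64(-0.13097009543035884), 0, np.float64(0.30067950594664256)]
[0.64470501 0.32699179 1.20704748 0.01851328] 23.509845642282556
[[-1.1, -0.5], [-3.0, -0.4], [-3.3, -1.4], [-2.6, -4.8], [0.1, 2.5], [0.1, 0.4], [-0.0, -1.5], [-0.8, -2.3], [-0.2, 1.3], [-0.3, 1.2], [-1.3, -1.3], [-0.4, -3.8], [-2.8, -0.1]]
tray handle [[0.5505964  0.07978571 0.042     ]] visor [[0.60376172 0.21944125 0.13795305]] [[0.59810843 0.20459111 0.30067951]]
```

```bash
cat >> h.py <<'E'
def overlay(f,q,t,th,crop,fx,name):
    im=f["frame"][:,:,::-1].copy(); x0,x1,y0,y1=crop
    im=cv2.resize(im[y0:y1,x0:x1],None,fx=fx,fy=fx,interpolation=cv2.INTER_CUBIC)
    def ln(a,b,c):
        p=(proj(f,hood(q,[a,b]))-[x0,y0]+.5)*fx
        cv2.line(im,*[tuple(int(v) for v in u) for u in p],c,1)
    for s in (-.15,.15):
        for z in (0,.07): ln((-.19,s,z),(-.07 if z else .19,s,z),(0,0,255))
        ln((.19,s,0),(.19,s,.248),(0,0,255)); ln((-.19,s,0),(-.19,s,.07),(0,0,255))
    for x,z in((-.19,0),(-.19,.07),(.19,0),(.19,.248)): ln((x,-.15,z),(x,.15,z),(0,0,255))
    ln((-.246-t,-.05,.042),(-.246-t,.05,.042),(0,255,0))
    ln((.14,-.15,.245),(.14,.15,.245),(255,0,0))
    ln(vis(th,-.05),vis(th,.05),(0,255,0))
    cv2.imwrite(name,im)
E
python3 - <<'E'
from h import *
q=np.load("q.npy")
overlay(dict(np.load("pics/scene0.npz")),q,q[3],0,(290,550,250,470),2.7,"pics/o1.png")
overlay(dict(np.load("pics/side0.npz")),q,q[3],0,(210,370,130,310),3.3,"pics/o2.png")
E
```

```text
(no output)
```

View pics/o1.png

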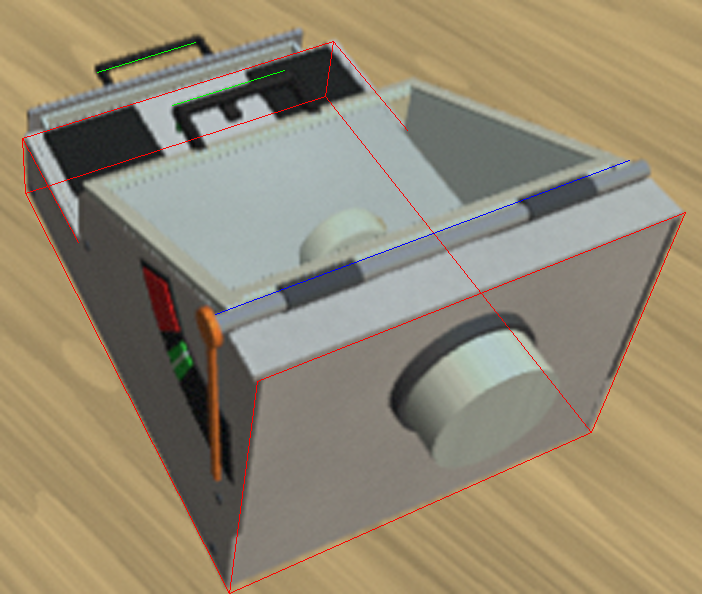

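View pics/o2.png

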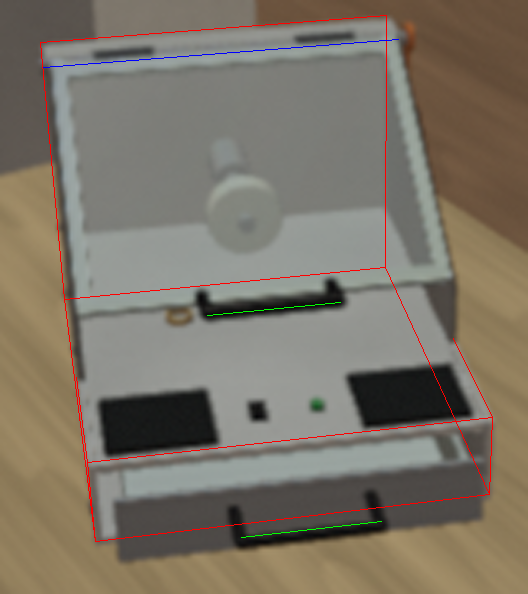

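The wireframe fits the hood to about 1 px: the bottom corners, the hinge line and the top-rear edge all agree. The visor bar is 1–4 px off, so I'll triangulate both bars directly and work out the tool axes.

```bash
cat >> h.py <<'E'
def tri(obs,p0=(.6,.2,.1)):
    r=least_squares(lambda P:np.concatenate([(proj(f,P)[0]-uv) for f,uv in obs]),p0); return r.x,np.round(r.fun,1)
def tool(s):
    w,x,y,z=s["tool_rot"]; return R.from_quat([x,y,z,w]).as_matrix()
def tohood(q,P):
    d=np.asarray(P)-[q[0],q[1],0]; c,s=np.cos(q[2]),np.sin(q[2]); return np.array([c*d[0]+s*d[1],-s*d[0]+c*d[1],d[2]])
E
python3 - <<'E'
from h import *
from plant import *
q=np.load("q.npy")
sc=dict(np.load("pics/scene0.npz")); si=dict(np.load("pics/side0.npz"))
for a,b in (((378.1,284.8),(292.4,222.1)),((345.6,270.0),(303.9,291.8))):
    P,r=tri([(sc,a),(si,b)]); print(P,r,"hood",tohood(q,P))
s=state(); T=tool(s); print(np.round(T,3))
hx=np.array([np.cos(q[2]),np.sin(q[2]),0])
print("twist deg to align z with +-hx", np.degrees(np.arctan2(T[:,0]@hx,T[:,2]@hx)))
E
```

```text
[0.60538335 0.22909501 0.1368817 ] [-0.9  0.3 -1.  -0.3] hood [-0.10548122  0.00191909  0.1368817 ]
[0.5467012  0.077996   0.03972185] [-1.   0.2 -1.  -0.2] hood [-0.26757173  0.00300359  0.03972185]
[[ 0.942 -0.001  0.336]
 [-0.336 -0.001  0.942]
 [-0.    -1.    -0.002]]
twist deg to align z with +-hx 1.201577329297321
```

Both bars sit at the right heights, 0.137 m (expected 0.138) and 0.040 m (expected 0.042). The tool's z axis is already within 1.2° of the hood's x. I'll move above the tray handle now.

```bash
python3 -m crank '[[[-0.2,3,0,-2.2,1.2],[-0.2,4.6,0,-3.4,0],[-0.2,4.6,0,-3.4,0],[-0.2,4.6,0,-3.4,0],[-0.2,4.6,0,-3.4,0],[-0.2,4.6,0,-3.4,0],[-0.2,4.6,0,-3.4,0],[-0.2,4.6,0,-3.4,0]]]'; python3 -m crank '[[[-0.2,4.6,0.5,-3.4,0],[-0.2,4.6,1,-3.4,0],[-0.2,4,3,-3,0],[-0.2,0,3,0,0],[-0.2,0,0,0,0],[-0.2,0,0,0,0]]]'
cat > look.py <<'E'
import sys
from h import *
from plant import *
tag=sys.argv[1]; s=state()
for n in sys.argv[2:]:
    f=grab_frame(n); np.savez(f"pics/{n}_{tag}.npz",**f); cv2.imwrite(f"pics/{n}_{tag}.png",f["frame"][:,:,::-1])
T=tool(s); q=np.load("q.npy")
print(s["time"],np.round(s["tool_pos"],4),"hood",np.round(tohood(q,s["tool_pos"]),4),"z vs hx deg",np.degrees(np.arctan2(T[1,2],T[0,2])-q[2]).round(2),"F",np.round(s["contact_force"],1),"w",s["gripper_width"])
E
python3 look.py a wrist
```

```text
time: 1.15
tool_pos: [0.4477, 0.2191, 0.2312]
tool_rot: [0.696, -0.695, 0.128, -0.128]
contact_force: [0.3, 1.1, 0.0]
gripper_width: 0.402
time: 1.9
tool_pos: [0.5359, 0.0827, 0.1573]
tool_rot: [0.696, -0.695, 0.127, -0.128]
contact_force: [1.0, 0.5, 0.3]
gripper_width: 0.398
1.9 [0.5359 0.0827 0.1573] hood [-0.267   0.0147  0.1573] z vs hx deg 0.04 F [1.  0.5 0.3] w 0.39822409224447686
```

View pics/wrist_a.png

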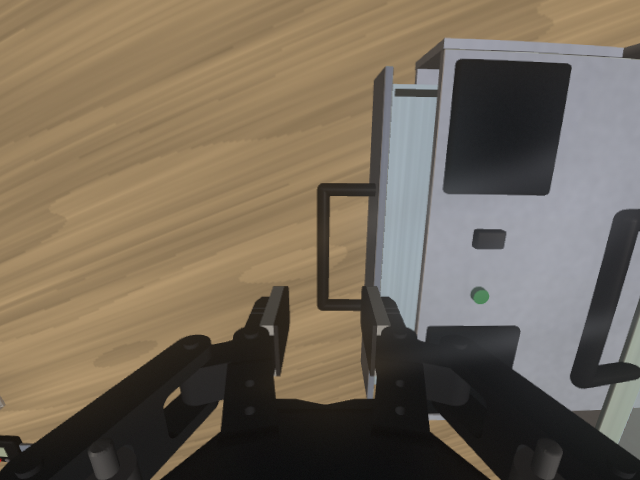

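The wrist view shows the tray bar from (323,187) to (323,307) and the visor bar from about (630,215) to (583,380). The jaws straddle the tray bar's line. I'll intersect these rays at the known bar heights.

```bash
cat >> h.py <<'E'
def atz(f,uv,z):
    K=np.array([[f["fx"],0,f["cx"]],[0,f["fy"],f["cy"]],[0,0,1.]])
    n=cv2.undistortPoints(np.array([[uv]],float),K,np.asarray(f["D"],float))[0,0]
    d=f["pose"][:3,:3]@[n[0],-n[1],-1]; o=f["pose"][:3,3]; return o+d*(z-o[2])/d[2]
E
python3 - <<'E'
from h import *
q=np.load("q.npy"); f=dict(np.load("pics/wrist_a.npz"))
for uv,z in (((323,190),.042),((323,304),.042),((627,220),.138),((585,374),.138)):
    P=atz(f,uv,z); print(uv,np.round(P,4),"hood",np.round(tohood(q,P),4))
E
```

```text
(323, 190) [0.5003 0.0946 0.042 ] hood [-0.2685  0.0523  0.042 ]
(323, 304) [0.5923 0.0595 0.042 ] hood [-0.2686 -0.0461  0.042 ]
(627, 220) [0.5571 0.2432 0.138 ] hood [-0.1094  0.0521  0.138 ]
(585, 374) [0.6475 0.2098 0.138 ] hood [-0.1085 -0.0443  0.138 ]
```

The measured bar length of 98 mm fits the given 100 mm, and the tray bar agrees with the triangulation. The tray is about 25 mm open. I'll descend and grip the bar.

```bash
python3 -m crank '[[[-0.2,1.2,2,-0.15,0],[-0.2,0,3,0,0],[-0.2,0,3,0,0],[-0.2,0,2.5,0,0],[-0.2,0,1.5,0,0],[-0.2,0,1,0,0],[-0.2,0,0,0,0],[-0.2,0,0,0,0]]]'; python3 look.py b wrist side
```

```text
time: 2.95
tool_pos: [0.5472, 0.0767, 0.0274]
tool_rot: [0.696, -0.695, 0.127, -0.129]
contact_force: [0.7, 0.2, 0.1]
gripper_width: 0.399
2.95 [0.5472 0.0767 0.0274] hood [-0.2686  0.002   0.0274] z vs hx deg 0.0 F [0.7 0.2 0.1] w 0.3992194787027559
```

View pics/wrist_b.png

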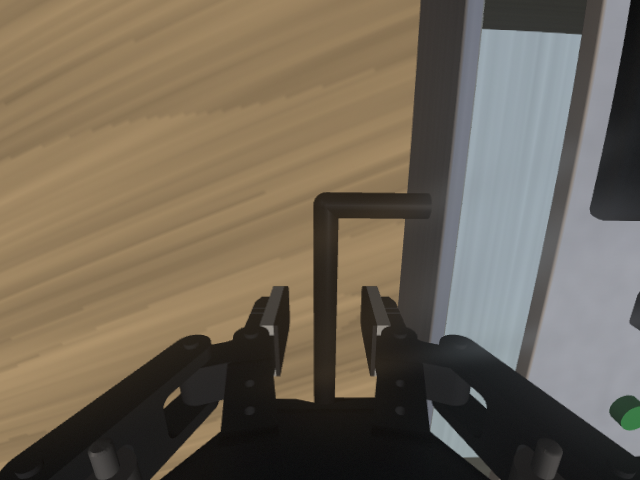

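The bar is centred between the pads, at about x=326 px with pads at 280 and 370. I'll shut the jaws on it.

```bash
python3 -m crank '[[[-1,0,0,0,0],[-1,0,0,0,0],[-1,0,0,0,0],[-1,0,0,0,0],[-1,0,0,0,0],[-1,0,0,0,0]]]'; python3 -m crank '[[[-1,0,0,-1,0],[-1,0,0,-1,0],[-1,0,0,-1,0],[-1,0,0,-1,0],[-1,0,0,-1,0],[-1,0,0,-1,0],[-1,0,0,-0.5,0],[-1,0,0,0,0]]]'; python3 look.py c
```

```text
time: 3.8
tool_pos: [0.5467, 0.0766, 0.0269]
tool_rot: [0.696, -0.695, 0.128, -0.128]
contact_force: [-1.9, 0.5, 6.2]
gripper_width: 0.093
time: 4.8
tool_pos: [0.5228, 0.0151, 0.0269]
tool_rot: [-0.695, 0.696, -0.128, 0.128]
contact_force: [-4.1, 0.1, 8.3]
gripper_width: 0.09
4.8 [0.5228 0.0151 0.0269] hood [-0.3348  0.003   0.0269] z vs hx deg -0.02 F [-4.1  0.1  8.3] w 0.0898534164823768
```

```bash
python3 -m crank '[[[-1,0,0,-0.5,0],[-1,0,0,-0.5,0],[-1,0,0,-0.3,0],[-1,0,0,0,0]]]'; python3 -m crank '[[[-1,0,0,-0.3,0],[-1,0,0,0,0]]]';python3 -m crank '[[[-1,0,0,-0.3,0],[-1,0,0,0,0]]]'; python3 look.py d wrist side scene
```

```text
time: 5.3
tool_pos: [0.5182, 0.0034, 0.0269]
tool_rot: [0.695, -0.695, 0.128, -0.128]
contact_force: [-4.4, 1.5, 9.0]
gripper_width: 0.096
time: 5.55
tool_pos: [0.5174, 0.0014, 0.0269]
tool_rot: [0.696, -0.695, 0.128, -0.128]
contact_force: [-2.5, 4.0, 8.0]
gripper_width: 0.09
time: 5.8
tool_pos: [0.5174, 0.0013, 0.0269]
tool_rot: [0.698, -0.692, 0.128, -0.129]
contact_force: [1.3, 14.4, 4.4]
gripper_width: 0.09
5.8 [0.5174 0.0013 0.0269] hood [-0.3497  0.0031  0.0269] z vs hx deg -0.1 F [ 1.3 14.4  4.4] w 0.09027440223949482
```

The pull stopped dead at hood x = −0.350, the predicted stop, and the force rose to 14 N. I'll let go and rise straight up, then check.

```bash
python3 -m crank '[[[-0.2,0,0,0,0],[-0.2,0,0,0.2,0],[-0.2,0,0,0,0],[-0.2,0,-1,0,0],[-0.2,0,-3,0,0],[-0.2,0,-5,0,0],[-0.2,0,-5,0,0],[-0.2,0,-4,0,0]]]';python3 -m crank '[[[-0.2,0,-2,0,0],[-0.2,0,0,4,0],[-0.2,0,0,5,0],[-0.2,0,0,5,0],[-0.2,0,0,3,0],[-0.2,0,0,0,0],[-0.2,0,0,0,0]]]'; python3 look.py e wrist side scene
python3 - <<'E'
from h import *
q=np.load("q.npy"); q[0]+=.006*np.cos(q[2])-.003*np.sin(q[2]); q[1]+=.006*np.sin(q[2])+.003*np.cos(q[2]); np.save("q2.npy",q)
overlay(dict(np.load("pics/side_e.npz")),q,.11,0,(210,370,130,330),2.9,"pics/o3.png")
E
```

```text
time: 6.95
tool_pos: [0.5176, -0.0003, 0.2096]
tool_rot: [-0.695, 0.695, -0.127, 0.129]
contact_force: [0.3, 0.2, 0.2]
gripper_width: 0.402
time: 7.82
tool_pos: [0.5771, 0.1582, 0.2254]
tool_rot: [-0.695, 0.696, -0.129, 0.127]
contact_force: [-0.3, -0.0, -0.5]
gripper_width: 0.402
7.825 [0.5771 0.1582 0.2254] hood [-0.1818  0.0031  0.2254] z vs hx deg -0.01 F [-0.3 -0.  -0.5] w 0.4015388255683249
```

View pics/wrist_e.png

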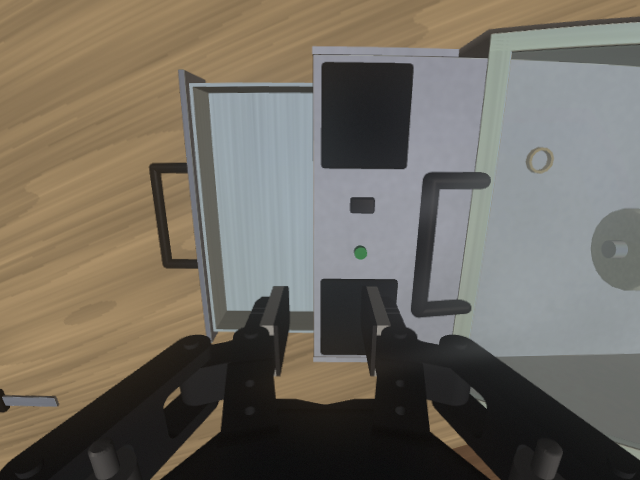

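View pics/o3.png

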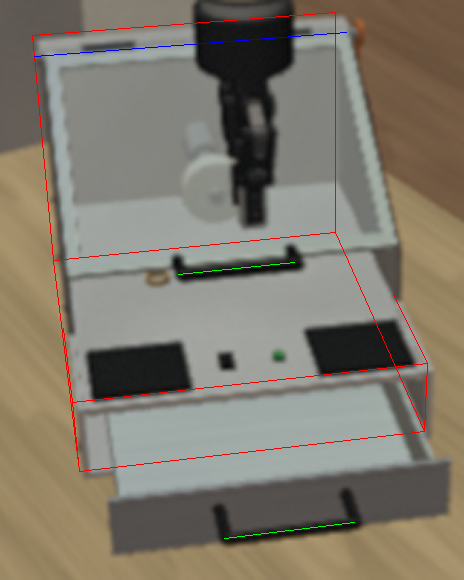

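The tray is fully out, and its handle matches the model at 0.11 m. The wrist view shows the visor bar from (431,182) to (421,305). I'll measure it again.

Run:
```python
from h import *
q=np.load("q.npy"); f=dict(np.load("pics/wrist_e.npz"))
for uv,z in (((431,182),.138),((421,305),.138),((157,170),.042),((167,262),.042)):
    P=atz(f,uv,z); print(uv,np.round(P,4),"hood(q)",np.round(tohood(q,P),4))
```

```text
(431, 182) [0.5586 0.2434 0.138 ] hood(q) [-0.1087  0.0507  0.138 ]
(421, 305) [0.6473 0.2108 0.138 ] hood(q) [-0.1076 -0.0437  0.138 ]
(157, 170) [0.4736 0.0216 0.042 ] hood(q) [-0.3463  0.0513  0.042 ]
(167, 262) [ 0.5621 -0.0155  0.042 ] hood(q) [-0.3495 -0.0447  0.042 ]
```

```bash
python3 -m crank '[[[-0.4,0,0,3,0],[-0.4,0,0,3,0],[-0.4,0,0,1.4,0],[-0.4,0,2,0,0],[-0.4,0,2,0,0],[-0.4,0,1,0,0],[-0.4,0,0,0,0],[-0.4,0,0,0,0]]]'; python3 look.py f wrist
```

```text
time: 8.98
tool_pos: [0.6043, 0.2279, 0.1769]
tool_rot: [0.696, -0.695, 0.128, -0.128]
contact_force: [0.3, -0.2, 0.3]
gripper_width: 0.302
8.975 [0.6043 0.2279 0.1769] hood [-0.107   0.0025  0.1769] z vs hx deg -0.02 F [ 0.3 -0.2  0.3] w 0.30165491317802773
```

View pics/wrist_f.png

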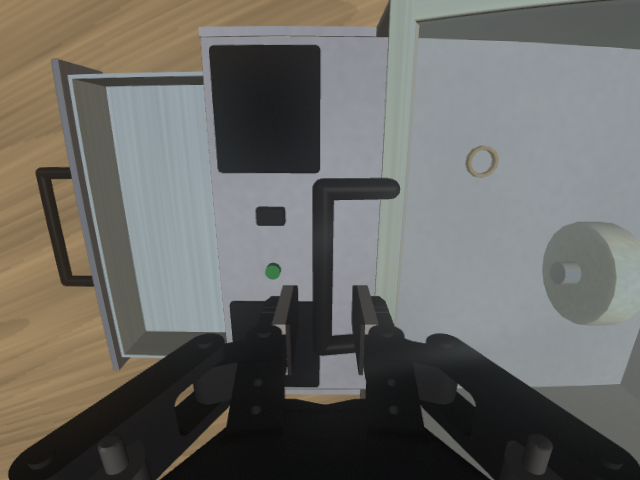

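The bar sits between the pads at x≈323 px, with pads at 290 and 360, so the alignment is good. I'll descend 5.3 cm and grip.

```bash
python3 -m crank '[[[-0.4,0,1.5,-0.1,0],[-0.4,0,1.5,0,0],[-0.4,0,1.2,0,0],[-0.4,0,0.6,0,0],[-0.4,0,0.4,0,0],[-0.4,0,0,0,0]]]'; python3 look.py g wrist
```

```text
time: 9.78
tool_pos: [0.6037, 0.2271, 0.1242]
tool_rot: [-0.695, 0.695, -0.128, 0.128]
contact_force: [-0.5, -0.1, -0.5]
gripper_width: 0.302
9.775 [0.6037 0.2271 0.1242] hood [-0.1079  0.0028  0.1242] z vs hx deg 0.0 F [-0.5 -0.1 -0.5] w 0.30211308160934264
```

View pics/wrist_g.png

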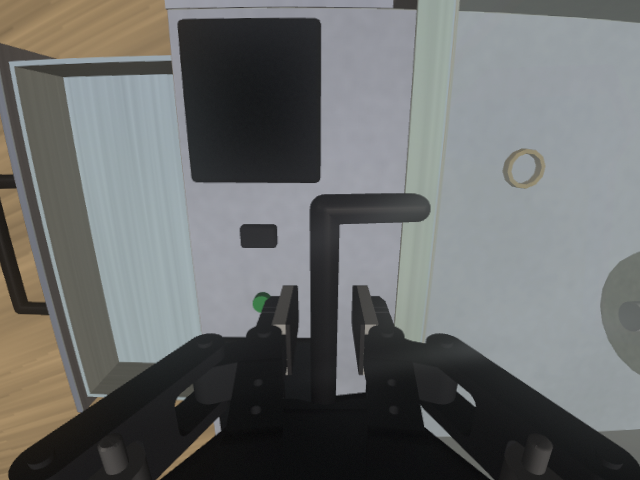

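The bar is centred with no contact force. I'll close the jaws and compute the arc.

```bash
python3 -m crank '[[[-1,0,0,0,0],[-1,0,0,0,0],[-1,0,0,0,0],[-1,0,0,0,0],[-1,0,0,0,0]]]'; python3 look.py h
python3 - <<'E'
from h import *
p=[np.array(vis(t,0)) for t in np.arange(0,.61,.05)]
for i in range(1,len(p)): d=(p[i]-p[i-1])*100; print(round(.05*i,2),"dy",round(-d[2],2),"dz",round(d[0],2))
E
```

```text
time: 10.45
tool_pos: [0.6038, 0.2268, 0.1247]
tool_rot: [-0.695, 0.696, -0.128, 0.128]
contact_force: [-1.3, -2.9, 2.7]
gripper_width: 0.117
10.45 [0.6038 0.2268 0.1247] hood [-0.1082  0.0025  0.1247] z vs hx deg -0.01 F [-1.3 -2.9  2.7] w 0.1169198657114559
0.05 dy -1.29 dz -0.5
0.1 dy -1.31 dz -0.44
0.15 dy -1.33 dz -0.37
0.2 dy -1.35 dz -0.3
0.25 dy -1.36 dz -0.24
0.3 dy -1.37 dz -0.17
0.35 dy -1.38 dz -0.1
0.4 dy -1.38 dz -0.03
0.45 dy -1.38 dz 0.04
0.5 dy -1.38 dz 0.11
0.55 dy -1.37 dz 0.18
0.6 dy -1.36 dz 0.24
```

```bash
python3 -m crank '[[[-1,0,-0.65,-0.25,0],[-1,0,-0.65,-0.25,0],[-1,0,-0.65,-0.22,0],[-1,0,-0.65,-0.22,0],[-1,0,-0.65,-0.18,0],[-1,0,-0.65,-0.18,0],[-1,0,-0.68,-0.15,0],[-1,0,-0.68,-0.15,0]]]'; python3 look.py i scene wrist
```

```text
time: 11.45
tool_pos: [0.5979, 0.2118, 0.1768]
tool_rot: [-0.695, 0.696, -0.128, 0.128]
contact_force: [5.4, -1.8, -5.5]
gripper_width: 0.113
11.45 [0.5979 0.2118 0.1768] hood [-0.1243  0.0027  0.1768] z vs hx deg -0.0 F [ 5.4 -1.8 -5.5] w 0.11337010120757311
```

View pics/scene_i.png

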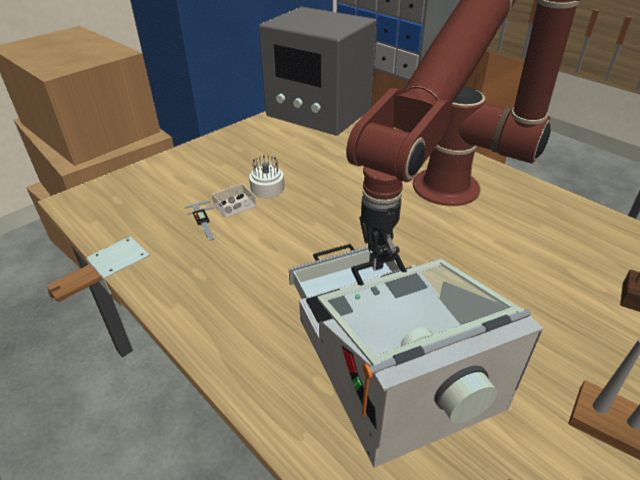

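View pics/wrist_i.png

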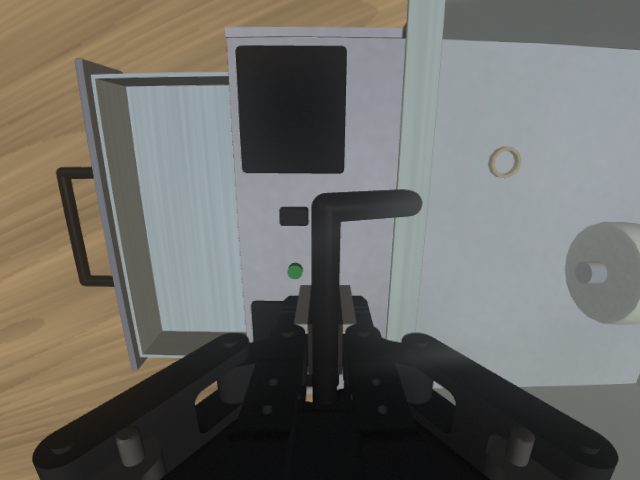

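The visor follows, the grip is firm, and the forces are small. I'll continue to about 0.5 rad.

```bash
python3 -m crank '[[[-1,0,-1,-0.17,0],[-1,0,-1,-0.13,0],[-1,0,-1,-0.1,0],[-1,0,-1,-0.06,0],[-1,0,-1,-0.03,0],[-1,0,-1,0.01,0],[-1,0,-1,0.04,0],[-1,0,-1,0.08,0]]]'; python3 look.py j scene wrist
python3 - <<'E'
import cv2
a=cv2.imread("pics/scene_j.png")[240:470,290:550]; cv2.imwrite("pics/scj_z.png",cv2.resize(a,None,fx=2.6,fy=2.6,interpolation=cv2.INTER_CUBIC))
E
```

```text
time: 12.55
tool_pos: [0.596, 0.2069, 0.2555]
tool_rot: [-0.694, 0.697, -0.129, 0.127]
contact_force: [3.2, -6.2, -5.7]
gripper_width: 0.112
12.55 [0.596  0.2069 0.2555] hood [-0.1295  0.0028  0.2555] z vs hx deg -0.04 F [ 3.2 -6.2 -5.7] w 0.11196751609854257
```

View pics/scj_z.png

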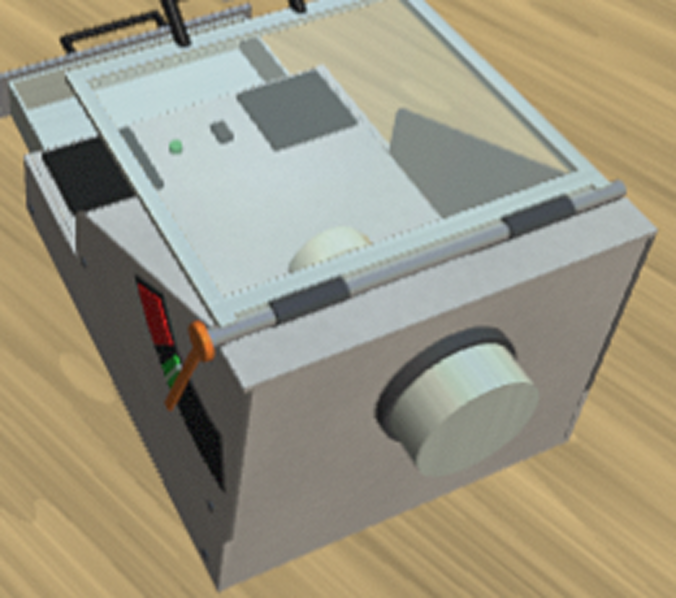

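View pics/wrist_j.png

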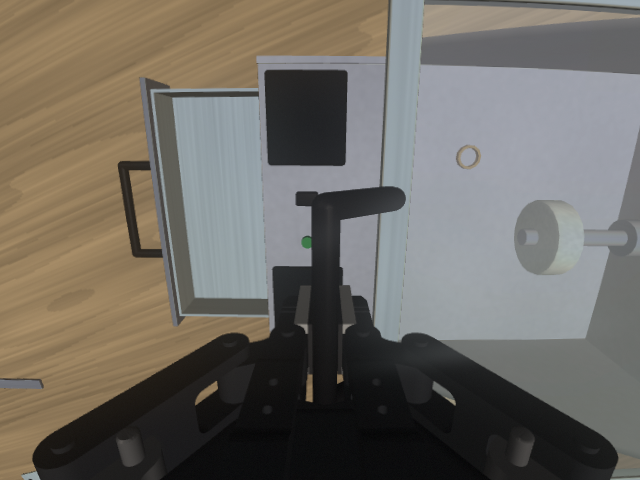

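The pointer is just below the green band, and the 131 mm rise corresponds to about 0.49 rad. Another 3.1 cm should reach the white line.

```bash
python3 -m crank '[[[-1,0,-0.8,0.1,0],[-1,0,-0.8,0.12,0],[-1,0,-0.8,0.14,0],[-1,0,-0.6,0.12,0],[-1,0,0,0,0],[-1,0,0,0,0],[-1,0,0,0,0]]]'; python3 look.py k scene wrist side
python3 - <<'E'
import cv2
a=cv2.imread("pics/scene_k.png")[240:470,290:550]; cv2.imwrite("pics/sck_z.png",cv2.resize(a,None,fx=2.6,fy=2.6,interpolation=cv2.INTER_CUBIC))
a=cv2.imread("pics/scene_k.png")[330:440,330:410]; cv2.imwrite("pics/sck_d.png",cv2.resize(a,None,fx=5,fy=5,interpolation=cv2.INTER_CUBIC))
E
```

```text
time: 13.52
tool_pos: [0.5974, 0.2105, 0.2855]
tool_rot: [-0.693, 0.698, -0.129, 0.127]
contact_force: [0.2, -11.2, -5.0]
gripper_width: 0.11
13.525 [0.5974 0.2105 0.2855] hood [-0.1257  0.0027  0.2855] z vs hx deg -0.09 F [  0.2 -11.2  -5. ] w 0.11008240949602666
```

View pics/sck_d.png

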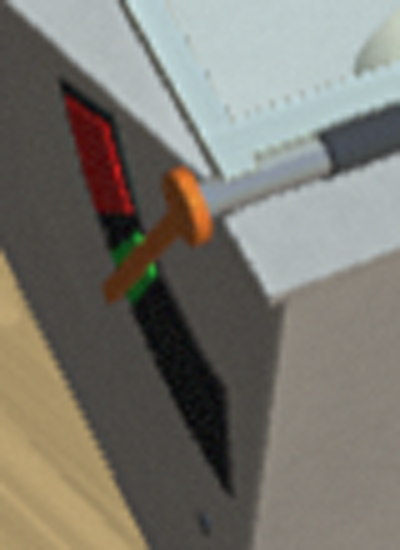

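View pics/side_k.png

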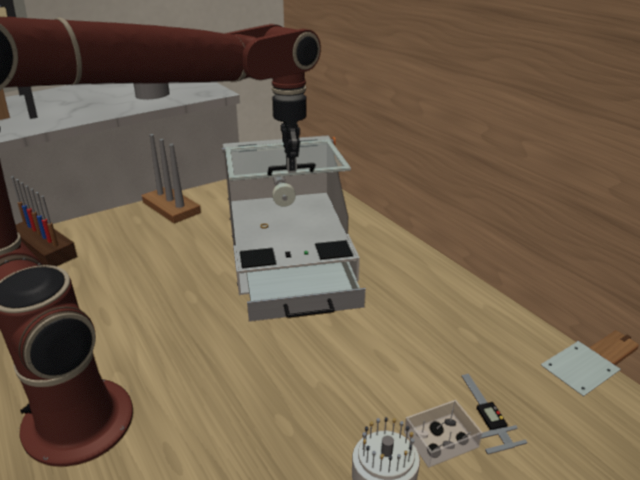

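View pics/wrist_k.png

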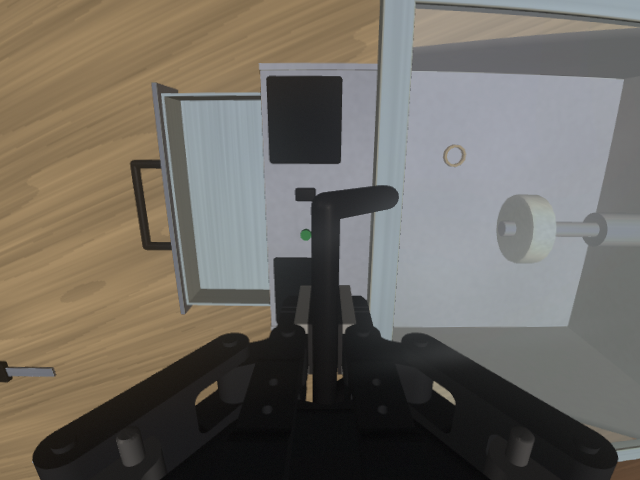

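The pointer stands in the green. The 161 mm rise corresponds to about 0.594 rad. I'll relieve the 11 N sideways pull, hold for about 1 s, and check the angle against the model and that the bench objects haven't moved.

```bash
python3 -m crank '[[[-1,0,0,-0.15,0],[-1,0,0,-0.1,0],[-1,0,0,0,0],[-1,0,0,0,0],[-1,0,0,0,0],[-1,0,0,0,0],[-1,0,0,0,0],[-1,0,0,0,0]]]'; python3 look.py l scene side
python3 - <<'E'
from h import *
q=np.load("q2.npy")
sc=dict(np.load("pics/scene_l.npz")); si=dict(np.load("pics/side_l.npz"))
a=sc["frame"][330:440,330:410,::-1]; cv2.imwrite("pics/scl_d.png",cv2.resize(a,None,fx=5,fy=5,interpolation=cv2.INTER_CUBIC))
overlay(si,q,.11,.6,(210,370,130,330),2.9,"pics/o4.png")
d=cv2.absdiff(si["frame"],dict(np.load("pics/side0.npz"))["frame"]).max(2)
print("diff box/caliper/rack",d[370:,350:535].max(), "tools",d[130:260,135:200].max())
P,_=tri([(si,(264.0,225.6))]) if 0 else (0,0)
for n,f in (("now",si),("start",dict(np.load("pics/side0.npz")))):
    print(n)
E
```

```text
time: 14.68
tool_pos: [0.5974, 0.2104, 0.2856]
tool_rot: [-0.695, 0.696, -0.128, 0.128]
contact_force: [5.1, -2.9, -6.6]
gripper_width: 0.112
14.675 [0.5974 0.2104 0.2856] hood [-0.1258  0.0028  0.2856] z vs hx deg -0.02 F [ 5.1 -2.9 -6.6] w 0.11224195388360542
diff box/caliper/rack 6 tools 5
now
start
```

View pics/o4.png

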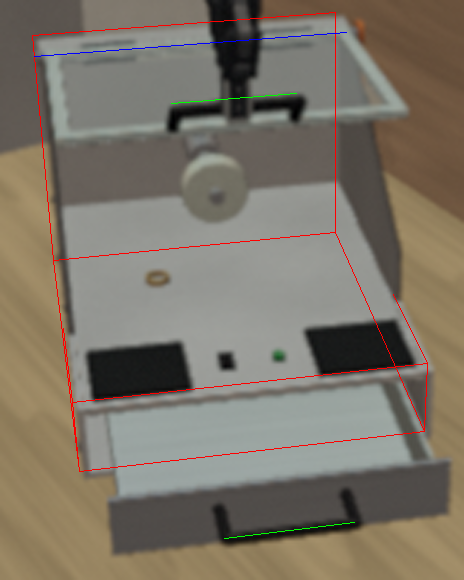

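View pics/scl_d.png

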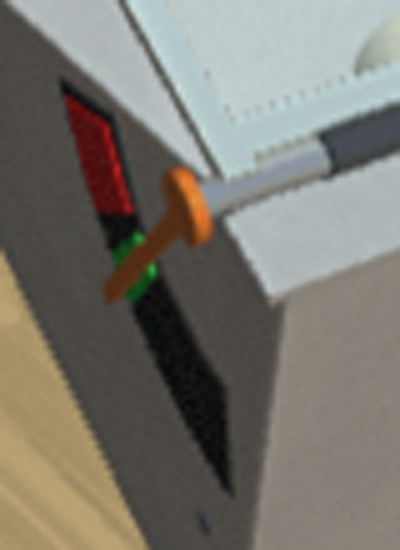

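Everything has stayed put. The ring is at the same pixel, about (158,278), and the bench objects' pixel difference is 6 or less. The tray is at its stop, and the pointer has green on both sides. I'll hand in.

```bash
python3 -c "
from plant import *
print(job_done())"
```

```text
the job is handed in; nothing more can be done
None
```

I handed the job in at about 14.7 s, with the tray fully out and the gripper still holding the visor with the pointer in the green band.

- **Tray:** With the visor shut, I gripped the tray bar and pulled until it stopped dead. The force rose to 14 N, and the handle matches the 0.11 m position in the side view.
- **Visor:** I gripped its bar and lifted it along the hinge arc. The 161 mm rise works out to about 0.59 rad. The pointer stayed in the green through a one-second hold with steady forces of about 9 N, and it never went near the red.
- **Other things:** The bur box, caliper and rack show no pixel change in the side view, and the ring is where it was.

**Disagreements:** The first hood fit from the fixed cameras differed from the wrist-camera bar positions by 6–9 mm, so I used the wrist measurements. In the last side-view overlay the visor bar sat about 2 px below the model, which suggests nearer 0.585 rad, still well inside 0.52–0.68.

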